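Eject a tube handle from its test dock and trap it with the other finger

TASK

A tube handle is locked in the spring-loaded test dock: press the dock's black release key fully down with one fingertip, so that the spring ejector pushes the tube out, and with the other finger stop the tube's front end on the outlet rollers before it passes their front edge. Finish while holding just that: the key still fully down, and the tube at rest against the finger, clearly out of its seat. Do not lift the tube, and leave the bottle, the half shell and the screwdriver round the dock where they are.

Things in the scene. Friction and masses are not known exactly. Their poses are not given: they have to be found in the camera images.
- dock: Test dock fixed to the bench: foot plate 312 x 66 mm, sloping roller track, grey side walls, grey spring housing (102 mm high) at the rear, grey key housing beside the outlet. Origin on the bench under the catch; x runs along the track from outlet to rear, y to the key's side, z up. Foot plate x -72 to 240, y -33 to 33 mm. Side walls x 15 to 180, outer faces y = +-25 mm, 27 mm above the rollers.
- key_pad (a point): Centre of the top face of the black release key, a flat ribbed pad 42 mm along the dock's x and 36 mm along its y, at x = -35, y = 55 mm in the dock; 60 mm above the bench when up, 49 mm when fully down (the point moves with it). The outlet's centre line passes 55 mm to its -y side.
- release_key (a joint): Travel of the release key straight down, m: 0 up, 0.011 fully down. A spring pushes it up, 2 N at the top, 5 N fully down; about 3 N more drags the catch off the tube, which is let go after about 7 mm. If the key comes up later the catch presses on the tube from below.
- tube: Tube handle locked in the dock: pale round tube, 34 mm in diameter, 176 mm long, 0.11 kg. Origin on its underside near mid-length, +y along the tube to the rear. The spring ejector behind it pushes it to the outlet, 3.5 N at first, 1 N after its 32 mm stroke; then the tube rolls on down the slope by itself and past the outlet's edge, within half a second of its release.
- tube_nose (a point): Centre of the tube's front end face (34 mm round), the end towards the outlet, 17 mm above the rollers.
- seat (a point): Point fixed in the dock where tube_nose is while the tube is locked; axes as the dock's. The tube comes out along the dock's -x. The catch that locks it is a steel lug, 22 mm wide, at x = -10 to -2 mm in the dock, 51 mm above the bench; it goes down with the key.
- outlet_edge (a point): Point fixed in the dock: front edge of the outlet on the track's centre line, at the height of the roller tops, 68 mm from the seat along the dock's -x; axes as the dock's. Roller tops are 44 mm above the bench at the dock's x = 0, 37 mm here; on the outlet only the catch stands higher than the rollers.
- half_shell: Green half housing, open side up, 27 x 74 x 13 mm, loose, lying on the key's side of the dock, beyond the key; origin at the centre of its underside. Not to be moved.
- bottle: Small bottle with a white cap, 42 mm in diameter, 90 mm high, loose, standing beside the dock's rear half on the key's side; origin at the centre of its underside. Not to be moved.
- driver: Small screwdriver, 164 mm long, 20 mm thick handle, loose, lying across the way in front of the outlet; origin at the centre of its underside. Not to be moved.

How it is judged:
On the way:
1. the release key is being pressed (4 mm down) while the tube is still locked in its seat (value of joint release_key above 0.004 m and x of tube_nose in the frame of seat above -0.006 m).
At the end, for the whole second after the job is handed in: The key is held at least 8.5 mm down (of 11 mm), the tube's front end has come at least 12 mm out of its seat and is not past the outlet's edge, and the tube rests (under 10 mm/s) against a finger with at least 0.05 N (value of joint release_key above 0.0085 m and x of tube_nose in the frame of seat below -0.012 m and x of tube_nose in the frame of outlet_edge above 0.002 m and contact force between the fingers and tube above 0.05 N and linear speed of tube below 0.01 m/s); the arm keeps its last pose, push and grip.
It fails at once if the tube's front end passes the outlet's front edge (x of tube_nose in the frame of outlet_edge below 0 m).
It fails at once if the tube is lifted off its rollers (more than about 12 mm) (z of tube in the frame of dock above 0.065 m or z of tube_nose in the frame of dock above 0.074 m).
It fails at once if a bystander is moved more than 15 mm (distance of any of half_shell, bottle, driver from where it was at the start of the episode above 0.015 m).
It also fails if it takes over 29 s, if anything falls off the work surface, if the arm or the gripper's body presses on something with over 40 N, if the wrist force passes 120 N, or if a joint passes its speed limit or range.

ROBOT

A 7-joint arm with a two-finger parallel gripper is mounted at the origin on the work surface; the furniture and walls round the work are solid. World frame = base frame: x ahead of the robot, y to its left, z up, the work surface at z = 0. Lengths are in m, angles in rad, forces in N, time in s.
With the tool pointing down it reaches from about 0.35 to 0.775 m from the base axis. Payload 3.1 kg.
Tool frame: the origin (TCP) lies at the very end of the fingers, on their centre line; the grasp point (between the pads) lies 19 mm behind it; x points along the fingers, y is the direction in which the jaws open and shut, and the axes are right-handed (so a half turn about x gives the same grasp; the last joint's range is limited). The gripper opens to 85 mm and grips with 20 to 120 N. Pads are 22 mm wide; open, the fingers measure 114 mm over their backs; the gripper's body (76 mm by 85 mm) begins 54 mm behind the grasp point. The pads swing forward as they close: fully open they stand 13 mm farther back than shut.
Start: joints at [-1.311, 0.311, 0.014, 1.512, -0.004, 1.319, -0.027], TCP at [0.163, 0.525, 0.231] pointing down, gripper open.
Joint ranges: [-2.7, 2.7], [-0.3, 1.91], [-1.27, 1.3], [0.12, 2.57], [-1.44, 4.58], [0.2, 2.03], [-3.05, 3.05]. Speed limits (rad/s): [2.79, 2.79, 3.14, 3.14, 3.14, 3.14, 3.14].

INTERFACE

Orientations are given as a unit quaternion [w, x, y, z].
In Python, from workcell import manip gives the robot as it stands. The module is installed in compiled form; this text tells all that it offers.
- The arm moves only by the tool arm_command, never from a script. Its argument "steps" is one flat list of numbers, 7 for each row, row after row: the shift along the tool's x, y, z as a fraction of full scale, then the turn, a rotation vector about the tool's x, y, z as a fraction of full scale, then the closure, from 0 (fully open) to 1 (shut). A call has exactly 8 rows; each row is the pose to reach, as a shift and turn from the pose commanded when the call began, along the tool's axes at that moment; what a row does not reach only later rows make up. Full scale, the value 1, is 1 m for a shift and pi/2 rad for a turn. A row lasts 1/8 s, in which the tool goes at most 62.5 mm and 10.7 degrees, less where a joint would pass 70% of its speed; a pose out of reach is approached as far as the arm can. A call with a number of a shift or a turn outside -1 to 1 is refused whole. A call with a gripper value outside its range is refused whole. The fingers move at their own pace and stop on an object; "newtons" is the grip in N (left out, the last holds). Time passes only in rows, so rows that repeat a pose let the fingers close, or fill a call up. It gives the time, the measured TCP pose, the force and the opening at its end, in the units of the state.
- manip.read_state(): the state, without advancing time (a new reading comes with each control period).
- manip.grab_frame(name): name is "scene" or "top" or "wrist"; returns the picture (384x512x3 uint8, red, green, blue); there is no depth.
- manip.get_calibration(name): a dict with "K" (3x3 intrinsics, pixels), "R" (3x3) and "t" (3): a world point X has camera coordinates R X + t. Camera axes: x right, y down, z forward; pixel columns grow to the right and rows downward; lengths in m; the calibration is good to about 2 mm. A picture is of the moment at which its call begins: read the wrist's pose just before it. get_calibration takes no time and is no camera call; for the wrist camera it gives the pose at the moment of the call.
- manip.finish_job(): hands the job in, once; it reports no verdict.
The state is a dict: "t": time; "joint_pos": joint angles; "dq": joint speeds; "joint_torque": joint torques, N m; "eef_pos": TCP position; "orientation": TCP orientation; "force": force on the tool from outside, world axes, zero at the start; "wrist_torque": the same for the moment, N m; "width": opening from 0.0 (shut) to 1.0 (fully open).
Only numpy, scipy, OpenCV 4.12 (cv2) and the standard library are available. Lean on these libraries where they do the work, as an engineer would, in place of code of your own. Each camera call takes 0.05 s, during which the arm holds its last target.

## Working session

There is one attempt and no reset: what is moved stays moved. The work goes in short steps, Python scripts to look and compute and a tool call to move; the robot and the scene stay as the last step left them, time stands still between calls to the robot, and variables do not carry over. Pictures are saved under pics/ and viewed, and the job is handed in when it is done.

Besides the shell and the picture viewer there is one more tool, called after "Call:" by a JSON object that holds its "op" and its "data". arm_command: Moves the arm, as the interface text tells. Shift numbers are shares of 1 m and turn numbers shares of pi/2 rad, none past 1 either way. Its arguments: {"type":"object","properties":{"steps":{"type":"array"},"newtons":{"type":"number"}},"required":["steps"]}

```bash
mkdir -p pics; python3 - <<'E'
from workcell import manip
import cv2,numpy as np
s=manip.read_state();print({k:np.round(v,4).tolist() for k,v in s.items()})
for n in["scene","top","wrist"]:
    c=manip.get_calibration(n);print(n,np.round(c["K"],2).tolist(),np.round(c["R"],4).tolist(),np.round(c["t"],4).tolist())
    f=manip.grab_frame(n);cv2.imwrite(f"pics/{n}0.png",f[:,:,::-1])
print(manip.read_state()["t"])
E
```

```text
{'t': 0.0, 'joint_pos': [-1.3107, 0.3118, 0.014, 1.513, -0.0044, 1.3192, -0.0272], 'dq': [0.0007, 0.0005, 0.0013, -0.0002, -0.0005, -0.0017, 0.0005], 'joint_torque': [0.0005, -37.9925, 0.1463, -23.059, 0.0123, 0.0138, 0.0], 'eef_pos': [0.1633, 0.5245, 0.2302], 'orientation': [0.699, 0.1054, 0.6992, -0.1071], 'force': [0.1231, 0.0186, -0.5379], 'wrist_torque': [-0.0142, -0.0562, -0.026], 'width': 0.9984}
scene [[427.87, 0.0, 260.69], [0.0, 427.87, 192.05], [0.0, 0.0, 1.0]] [[0.4399, -0.8978, -0.0219], [-0.5622, -0.2563, -0.7863], [0.7003, 0.3582, -0.6174]] [-0.218, 0.3109, 0.5491]
top [[480.76, 0.0, 256.8], [0.0, 480.76, 197.11], [0.0, 0.0, 1.0]] [[0.0165, -0.9999, 0.005], [-0.9994, -0.0167, -0.0301], [0.0302, -0.0045, -0.9995]] [-0.0135, 0.4548, 1.0007]
wrist [[266.98, 0.0, 250.79], [0.0, 266.98, 185.42], [0.0, 0.0, 1.0]] [[0.298, 0.9546, -0.0022], [0.9042, -0.2815, 0.3213], [0.3061, -0.0977, -0.947]] [-0.5482, -0.0418, 0.3811]
0.15
```

View pics/scene0.png

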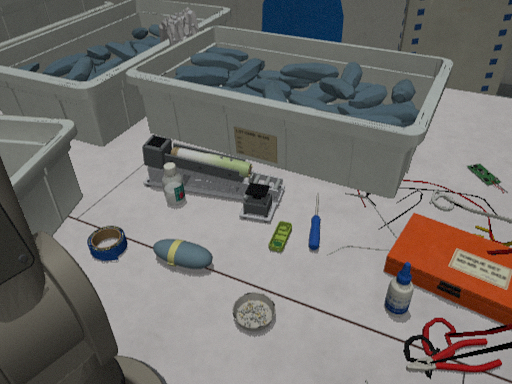

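View pics/top0.png

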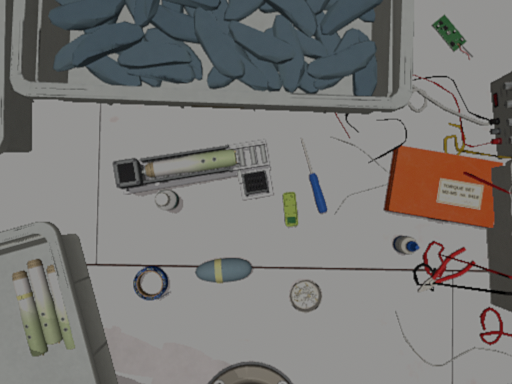

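View pics/wrist0.png

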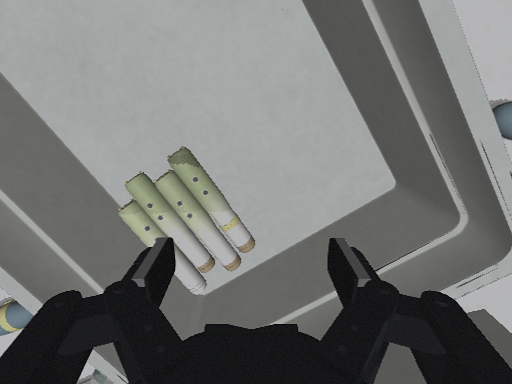

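The top view shows the dock along world y, with the rear at px (128,173), the outlet near (265,153) and the black key at (256,183). The screwdriver is at (314,180), the shell at (290,208), and the bin rim is above row 105. Next I'll zoom in to measure.

```bash
python3 - <<'E'
import cv2
f=cv2.imread("pics/top0.png")[90:220,100:340];cv2.imwrite("pics/topz.png",cv2.resize(f,None,fx=3.3,fy=3.3,interpolation=cv2.INTER_CUBIC))
f=cv2.imread("pics/scene0.png")[125:255,130:340];cv2.imwrite("pics/scenez.png",cv2.resize(f,None,fx=3.8,fy=3.8,interpolation=cv2.INTER_CUBIC))
E
```

```text
(no output)
```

View pics/topz.png

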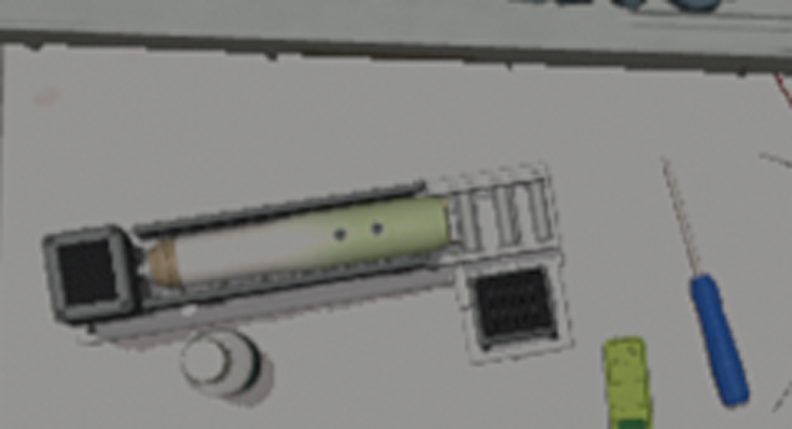

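View pics/scenez.png

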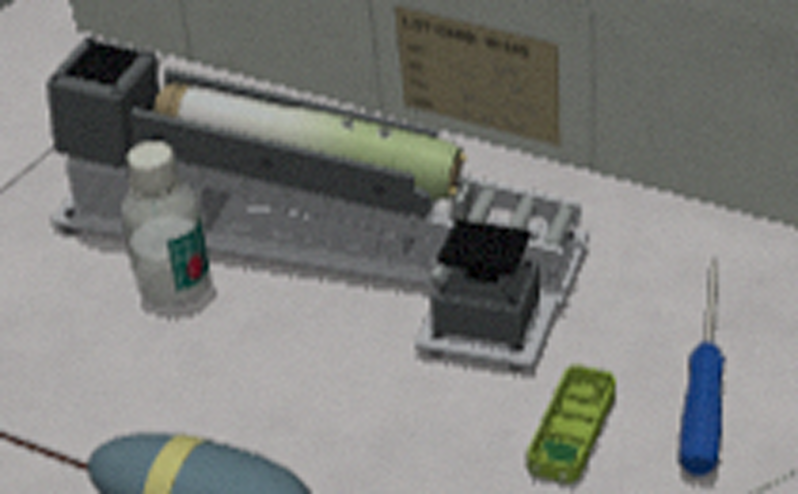

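```bash
cat > h.py <<'E'
from workcell import manip
import cv2,numpy as np
def ray(n,uv,c=None):
    c=c or manip.get_calibration(n);K,R,t=map(np.array,(c["K"],c["R"],c["t"]))
    d=R.T@np.linalg.solve(K,[uv[0],uv[1],1]);return -R.T@t,d/np.linalg.norm(d)
def plane(n,uv,z,c=None):
    o,d=ray(n,uv,c);return o+d*(z-o[2])/d[2]
def tri(*rs):
    A=sum(np.eye(3)-np.outer(d,d) for o,d in rs);b=sum((np.eye(3)-np.outer(d,d))@o for o,d in rs)
    p=np.linalg.solve(A,b);return p,[round(1000*np.linalg.norm(np.cross(p-o,d)),1) for o,d in rs]
E
python3 - <<'E'
from h import *
def blob(im,box,th):
    x0,y0,x1,y1=box;g=im[y0:y1,x0:x1].max(2)
    m=(g<th).astype(np.uint8);n,l,s,c=cv2.connectedComponentsWithStats(m)
    i=1+np.argmax(s[1:,4]);cnt=cv2.findContours((l==i).astype(np.uint8),0,2)[0][0]
    return c[i]+[x0,y0],s[i],cv2.minAreaRect(cnt)
T=cv2.imread("pics/top0.png");S=cv2.imread("pics/scene0.png")
for th in(45,60):
  a=blob(T,(235,160,280,205),th);b=blob(S,(238,175,280,208),th);print(a,b)
  print(tri(ray("top",a[0]),ray("scene",b[0])),plane("top",a[0],.06))
# tube axis edges in top, tube top seen at z~.07
z=lambda u,v:(100+u/3.3,90+v/3.3)
for p,h in [((178,260),.075),((447,222),.066),((556,252),.037),((545,163),.037),((10,30),.1),((700,68),.1),((88,275),.102)]:
    print(p,np.round(plane("top",z(*p),h),4))
# nose in both views
q=lambda u,v:(130+u/3.8,125+v/3.8)
print("nose",tri(ray("top",z(449,222)),ray("scene",q(456,170))))
# bin rim front edge height: rim corner near right
print("corner pts")
E
```

```text
(array([255.11111111, 181.25833333]), array([  9,  12,  23,  20, 360], dtype=int32), ((20.108108520507812, 21.14864730834961), (17.426292419433594, 20.54987335205078), 80.53767395019531)) (array([256.90070922, 190.80141844]), array([  7,   8,  24,  17, 282], dtype=int32), ((18.27027130126953, 16.37837791442871), (22.029464721679688, 15.45350456237793), 9.462322235107422))
(array([ 4.84454863e-01, -2.60437457e-04,  5.24622090e-02]), [np.float64(1.8), np.float64(1.8)]) [ 0.48485854 -0.00182999  0.06      ]
(array([255.3040201 , 181.72110553]), array([  9,  11,  25,  22, 398], dtype=int32), ((20.473155975341797, 22.68120765686035), (20.73838233947754, 21.78109359741211), 79.99201965332031)) (array([258.21700224, 194.05816555]), array([  7,   7,  27,  26, 447], dtype=int32), ((20.61538314819336, 19.42307472229004), (27.652374267578125, 21.76888656616211), 11.309932708740234))
(array([ 0.48458673, -0.00165161,  0.04440067]), [np.float64(0.7), np.float64(0.7)]) [ 0.48394422 -0.0022286   0.06      ]
(178, 260) [0.505  0.1964 0.075 ]
(447, 222) [0.5313 0.0378 0.066 ]
(556, 252) [ 0.5172 -0.0286  0.037 ]
(545, 163) [ 0.5722 -0.0209  0.037 ]
(10, 30) [0.6346 0.2913 0.1   ]
(700, 68) [ 0.6195 -0.1086  0.1   ]
(88, 275) [0.4932 0.2422 0.102 ]
nose (array([0.53069672, 0.03844642, 0.06301661]), [np.float64(2.0), np.float64(2.0)])
corner pts
```

```bash
cat >> h.py <<'E'
from scipy.spatial.transform import Rotation as Ro
def pose():
    s=manip.read_state();q=s["orientation"];return np.array(s["eef_pos"]),Ro.from_quat([q[1],q[2],q[3],q[0]]),s
def rel(p,Rt,base=None):
    p0,R0=base if base else pose()[:2]
    return np.round(R0.inv().apply(np.array(p)-p0),4),np.round((R0.inv()*Rt).as_rotvec()/(np.pi/2),4)
def tgtR(dy): # tool x down, tool y = dy
    x=np.array([0,0,-1.]);y=np.array([dy[0],dy[1],0]);y/=np.linalg.norm(y);return Ro.from_matrix(np.c_[x,y,np.cross(x,y)])
E
python3 - <<'E'
from h import *
p,R,s=pose();print(R.as_matrix().round(3))
c=manip.get_calibration("wrist");R_,t=np.array(c["R"]),np.array(c["t"]);C=-R_.T@t
print("cam in tool",R.inv().apply(C-p).round(4),"fwd",R.inv().apply(R_[2]).round(3))
for sg in(1,-1):
    dy=sg*np.array([-.986,-.168]);print(sg,rel([.505,-.005,.23],tgtR(dy)))
E
```

```text
[[-0.001  0.297  0.955]
 [-0.002  0.955 -0.297]
 [-1.    -0.002  0.   ]]
cam in tool [-0.1428 -0.0006 -0.0825] fwd [ 0.947 -0.     0.321]
1 (array([ 0.0012, -0.4042,  0.4836]), array([-1.2995e+00, -1.2000e-03,  8.0000e-04]))
-1 (array([ 0.0012, -0.4042,  0.4836]), array([7.005e-01, 7.000e-04, 1.000e-03]))
```

Call:
{"op": "arm_command", "data": {"steps": [0,-0.05,0.06,0.09,0,0,0.5,0,-0.1,0.12,0.18,0,0,0.5,0,-0.15,0.18,0.27,0,0,0.5,0,-0.19,0.23,0.36,0,0,0.5,0,-0.23,0.28,0.45,0,0,0.5,0,-0.27,0.33,0.54,0,0,0.5,0,-0.31,0.38,0.62,0,0,0.5,0,-0.35,0.42,0.7,0,0,0.5]}}

```text
t: 1.15
eef_pos: [0.4373, 0.1048, 0.2313]
orientation: [0.54, 0.457, 0.54, -0.457]
force: [0.7, -0.2, 0.1]
width: 0.503
```

```bash
python3 - <<'E'
from h import *
p,R,s=pose();print(p,s["t"],s["width"],s["joint_pos"]);print(rel([.505,0.01,.20],tgtR([.986,.168])))
E
```

```text
[0.43727955 0.10481904 0.23131489] 1.15 0.5028935062500007 [-0.7458553   0.10482398  0.51994168  1.78193401 -0.05497172  1.26837099
 -0.0460045 ]
(array([0.0313, 0.0511, 0.1047]), array([-0.0018, -0.0003, -0.0004]))
```

Call:
{"op": "arm_command", "data": {"steps": [0.01,0.025,0.05,0,0,0,0.5,0.03,0.05,0.1,0,0,0,0.5,0.03,0.051,0.105,0,0,0,0.5,0.03,0.051,0.105,0,0,0,0.5,0.03,0.051,0.105,0,0,0,0.5,0.03,0.051,0.105,0,0,0,0.5,0.03,0.051,0.105,0,0,0,0.5,0.03,0.051,0.105,0,0,0,0.5]}}

```text
t: 2.15
eef_pos: [0.5045, 0.012, 0.2015]
orientation: [0.541, 0.456, 0.541, -0.455]
force: [0.1, 0.4, -0.4]
width: 0.505
```

```bash
python3 - <<'E'
from h import *
import pickle
p,R,s=pose();print(p,s["force"],s["joint_pos"])
c=manip.get_calibration("wrist");f=manip.grab_frame("wrist")[:,:,::-1]
pickle.dump((c,p,R.as_quat()),open("w1.pkl","wb"))
cv2.imwrite("pics/w1.png",f);cv2.imwrite("pics/w1z.png",cv2.resize(f,(800,600),interpolation=cv2.INTER_CUBIC))
E
```

```text
[0.50447425 0.0119677  0.2015267 ] [ 0.08836851  0.3992368  -0.40061059] [-0.55155337  0.2629318   0.61043288  1.70058709 -0.15928044  1.22758419
  0.26682743]
```

View pics/w1z.png

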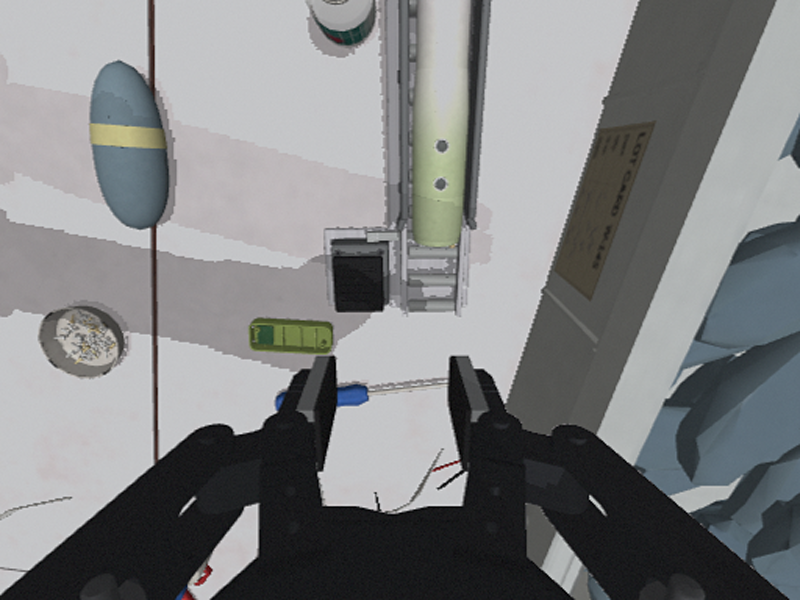

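```bash
python3 - <<'E'
from h import *
import pickle
c,p,q=pickle.load(open("w1.pkl","rb"));R=Ro.from_quat(q)
im=cv2.imread("pics/w1.png");k=.64
x0,y0,x1,y1=205,145,255,205
g=im[y0:y1,x0:x1].max(2)
for th in(35,45,55):
    n,l,s,cc=cv2.connectedComponentsWithStats((g<th).astype(np.uint8));i=1+np.argmax(s[1:,4]);print(th,s[i]+[x0,y0,0,0,0],cc[i]+[x0,y0])
    cnt=cv2.findContours((l==i).astype(np.uint8),0,2)[0][0];mr=cv2.minAreaRect(cnt);print(mr)
    uv=np.array(mr[0])+[x0,y0];print("rect centre",uv,plane("wrist",uv,.06,c),tri(ray("wrist",uv,c),ray("top",(255.3,181.7))))
w=lambda u,v,z:plane("wrist",(u*k,v*k),z,c)
for n,a in dict(k1=(333,256,.06),k2=(383,254,.06),k3=(384,310,.06),k4=(335,311,.06),noseTop=(437,246,.078),noseL=(413,238,.061),noseR=(462,238,.061),rearL=(415,0,.066),rearR=(470,0,.066),edgeL=(404,311,.037),edgeR=(462,311,.037),wl0=(400,228,.071),wl1=(400,50,.071)).items(): print(n,w(*a).round(4))
# fingertips in tool frame
for u,v in((313,358),(337,358),(449,358),(472,358)):
    o,d=ray("wrist",(u*k,v*k),c);o=R.inv().apply(o-p);d=R.inv().apply(d);s=(-.011-o[2])/d[2];print("tip z=-11:",(o+d*s).round(4), "x=0:",(o-d*o[0]/d[0]).round(4))
E
```

```text
35 [213 164  33  35 896] [228.32254464 182.8125    ]
((24.0, 36.0), (34.0, 32.0), 90.0)
rect centre [229. 181.] [ 0.48193342 -0.00108964  0.06      ] (array([ 0.48298149, -0.0019163 ,  0.058486  ]), [np.float64(1.1), np.float64(1.1)])
45 [ 213  164   33   35 1088] [229.18014706 180.86948529]
((24.0, 36.0), (34.0, 32.0), 90.0)
rect centre [229. 181.] [ 0.48193342 -0.00108964  0.06      ] (array([ 0.48298149, -0.0019163 ,  0.058486  ]), [np.float64(1.1), np.float64(1.1)])
55 [ 213  164   34   36 1104] [229.08786232 180.93387681]
((24.43587303161621, 35.961002349853516), (35.26106643676758, 32.263671875), 87.61405944824219)
rect centre [229.43587303 180.96100235] [ 0.48240718 -0.00096228  0.06      ] (array([ 0.4832336 , -0.00197776,  0.05771315]), [np.float64(0.9), np.float64(0.9)])
k1 [0.462  0.0155 0.06  ]
k2 [0.4963 0.0228 0.06  ]
k3 [ 0.5038 -0.0185  0.06  ]
k4 [ 0.4686 -0.0254  0.06  ]
noseTop [0.5297 0.0384 0.078 ]
noseL [0.5148 0.0377 0.061 ]
noseR [0.548  0.0434 0.061 ]
rearL [0.4901 0.1741 0.066 ]
rearR [0.521  0.1794 0.066 ]
edgeL [ 0.5206 -0.0257  0.037 ]
edgeR [ 0.5659 -0.018   0.037 ]
wl0 [0.5042 0.0448 0.071 ]
wl1 [0.4861 0.1468 0.071 ]
tip z=-11: [-0.0093 -0.0284 -0.011 ] x=0: [ 0.     -0.0304 -0.0061]
tip z=-11: [-0.0093 -0.0198 -0.011 ] x=0: [ 0.     -0.0212 -0.006 ]
tip z=-11: [-0.0094  0.0202 -0.011 ] x=0: [ 0.      0.0217 -0.006 ]
tip z=-11: [-0.0094  0.0284 -0.011 ] x=0: [ 0.      0.0305 -0.006 ]
```

```bash
python3 - <<'E'
from h import *
print(rel([.511,.0005,.075],tgtR([.985,.174])))
E
```

```text
(array([0.1265, 0.0045, 0.0123]), array([-0.0031, -0.0001, -0.0002]))
```

Call:
{"op": "arm_command", "data": {"steps": [0.03,0.0045,0.012,-0.003,0,0,0.5,0.06,0.0045,0.012,-0.003,0,0,0.5,0.09,0.0045,0.012,-0.003,0,0,0.5,0.11,0.0045,0.012,-0.003,0,0,0.5,0.12,0.0045,0.012,-0.003,0,0,0.5,0.125,0.0045,0.012,-0.003,0,0,0.5,0.125,0.0045,0.012,-0.003,0,0,0.5,0.125,0.0045,0.012,-0.003,0,0,0.5]}}

```text
t: 3.2
eef_pos: [0.5117, 0.0004, 0.0771]
orientation: [0.542, 0.455, 0.541, -0.454]
force: [-0.6, 0.0, 0.4]
width: 0.499
```

```bash
python3 - <<'E'
from h import *
import pickle
p,R,s=pose();print(p,s["force"],s["t"],rel([.511,.0005,.075],tgtR([.985,.174])))
c=manip.get_calibration("wrist");f=manip.grab_frame("wrist")[:,:,::-1]
pickle.dump((c,p,R.as_quat()),open("w2.pkl","wb"))
cv2.imwrite("pics/w2.png",f);cv2.imwrite("pics/w2z.png",cv2.resize(f,(800,600),interpolation=cv2.INTER_CUBIC))
f=manip.grab_frame("scene")[:,:,::-1]
cv2.imwrite("pics/s2z.png",cv2.resize(f[100:255,130:340],None,fx=3.8,fy=3.8,interpolation=cv2.INTER_CUBIC))
E
```

```text
[5.11722896e-01 4.40333948e-04 7.70952916e-02] [-0.57631457  0.0189035   0.37096955] 3.2 (array([ 0.0021, -0.0007, -0.0002]), array([-0.0003,  0.0001, -0.0011]))
```

View pics/w2z.png

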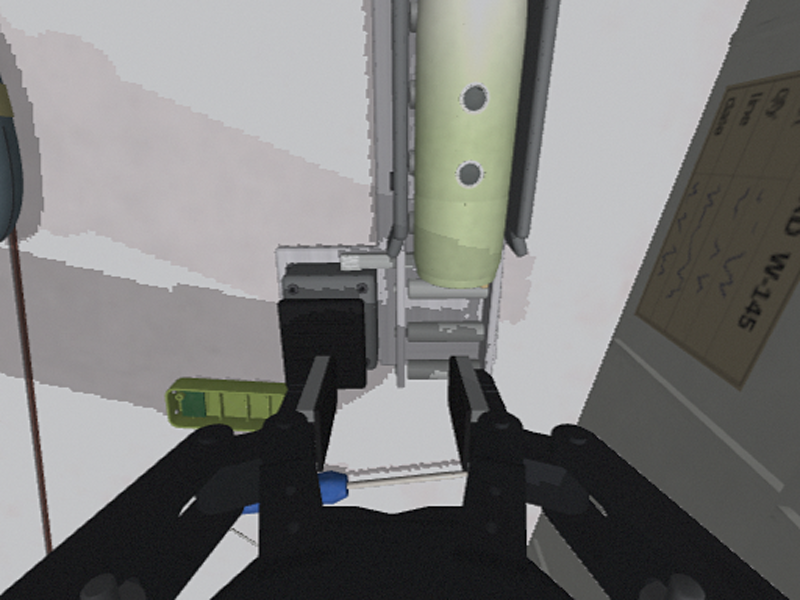

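View pics/s2z.png

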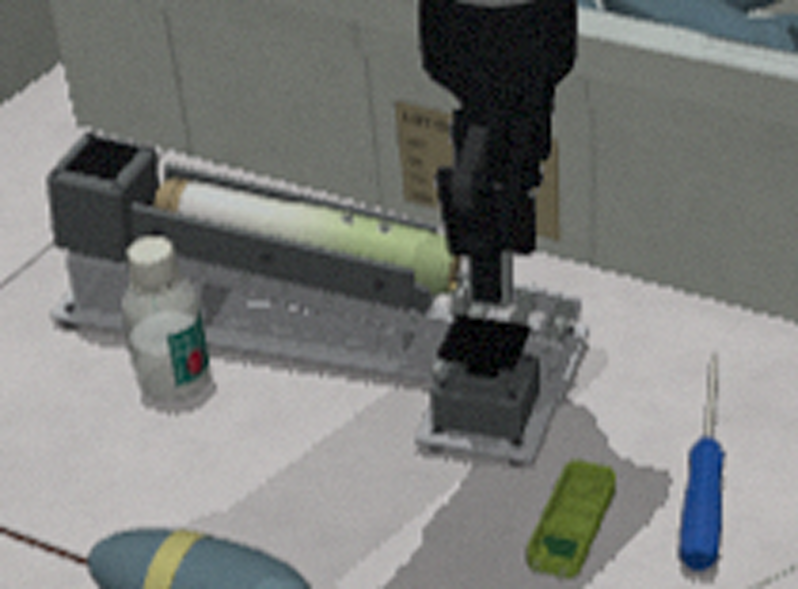

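```bash
python3 - <<'E'
from h import *
import pickle
k=.64
c,p,q=pickle.load(open("w2.pkl","rb"));R=Ro.from_quat(q)
c1,p1,q1=pickle.load(open("w1.pkl","rb"))
T=lambda P:R.inv().apply(P-p).round(4)
r2=lambda u,v:ray("wrist",(u*k,v*k),c); r1=lambda u,v:ray("wrist",(u*k,v*k),c1)
for n,a,b in[("key rear-left",(279,302),(333,256)),("key rear-right",(364,301),(383,254)),("key front-right",(366,387),(384,310)),("hole near",(469,174),(441,184)),("nose top",(458,286),(437,246))]:
    P,e=tri(r2(*a),r1(*b));print(n,P.round(4),e,"tool",T(P))
for n,a,z in[("noseL",(415,272),.061),("noseR",(502,272),.061),("edge",(400,387),.037),("edgeR",(489,378),.037)]:
    P=plane("wrist",(a[0]*k,a[1]*k),z,c);print(n,P.round(4),T(P))
E
```

```text
key rear-left [0.4625 0.0159 0.0625] [np.float64(0.4), np.float64(0.4)] tool [ 0.0145 -0.0458 -0.0238]
key rear-right [0.4962 0.026  0.0729] [np.float64(0.2), np.float64(0.2)] tool [ 0.0041 -0.0109 -0.0278]
key front-right [ 0.5036 -0.0183  0.0605] [np.float64(0.2), np.float64(0.2)] tool [ 0.0166 -0.0113  0.0171]
hole near [0.5244 0.0774 0.0747] [np.float64(0.3), np.float64(0.3)] tool [ 0.0024  0.0259 -0.0735]
nose top [0.5311 0.0363 0.0678] [np.float64(0.1), np.float64(0.1)] tool [ 0.0094  0.0253 -0.0319]
noseL [0.5145 0.037  0.061 ] [ 0.0161  0.009  -0.0355]
noseR [0.5485 0.0429 0.061 ] [ 0.0162  0.0435 -0.0355]
edge [ 0.5211 -0.03    0.037 ] [0.0401 0.0039 0.0316]
edgeR [ 0.5639 -0.0174  0.037 ] [0.0402 0.0483 0.0266]
```

Call:
{"op": "arm_command", "data": {"steps": [0.006,0,0,0,0,0,0.5,0.012,0,0,0,0,0,0.5,0.018,0,0,0,0,0,0.5,0.022,0,0,0,0,0,0.5,0.025,0,0,0,0,0,0.5,0.027,0,0,0,0,0,0.5,0.027,0,0,0,0,0,0.5,0.027,0,0,0,0,0,0.5]}}

```text
t: 4.3
eef_pos: [0.5108, 0.0004, 0.0493]
orientation: [0.541, 0.455, 0.542, -0.455]
force: [-1.5, 0.1, 3.2]
width: 0.497
```

```bash
cat > look.py <<'E'
from h import *
import sys
n=sys.argv[1];p,R,s=pose();print(p,s["force"],s["wrist_torque"],s["t"])
f=manip.grab_frame("wrist")[:,:,::-1];g=manip.grab_frame("scene")[120:230,200:340,::-1]
cv2.imwrite(f"pics/a{n}.png",cv2.resize(f[100:384,130:400],None,fx=1.5,fy=1.5,interpolation=2))
cv2.imwrite(f"pics/b{n}.png",cv2.resize(g,None,fx=4.5,fy=4.5,interpolation=2))
a=cv2.imread(f"pics/a{n}.png");b=cv2.imread(f"pics/b{n}.png");h=426
b=cv2.resize(b,(395,310));o=np.zeros((426,800,3),np.uint8);o[:,:405]=a;o[:310,405:]=b;cv2.imwrite(f"pics/c{n}.png",o)
E
python3 look.py 3
```

```text
[5.10820609e-01 4.29355240e-04 4.93300249e-02] [-1.52848316  0.08143537  3.22361867] [ 0.0458188   0.45561596 -0.10046388] 4.3
```

View pics/c3.png

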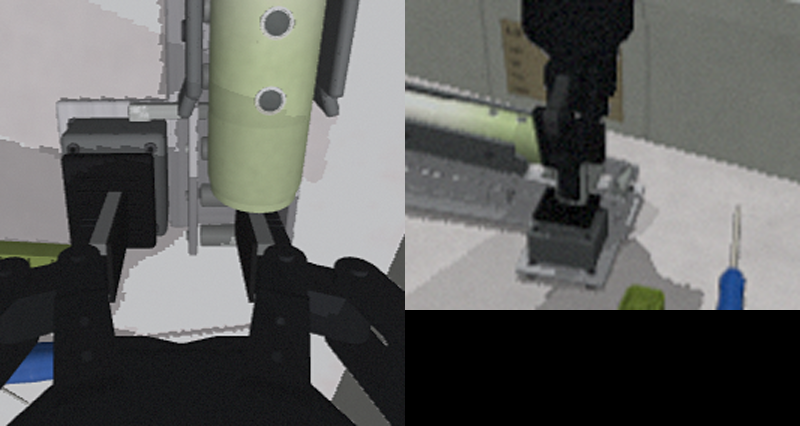

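Call:
{"op": "arm_command", "data": {"steps": [0.002,0,0,0,0,0,0.5,0.004,0,0,0,0,0,0.5,0.006,0,0,0,0,0,0.5,0.008,0,0,0,0,0,0.5,0.01,0,0,0,0,0,0.5,0.01,0,0,0,0,0,0.5,0.01,0,0,0,0,0,0.5,0.01,0,0,0,0,0,0.5]}}

```text
t: 5.4
eef_pos: [0.5112, 0.0004, 0.0463]
orientation: [0.54, 0.456, 0.543, -0.454]
force: [-15.2, 1.7, 52.9]
width: 0.503
```

```bash
python3 look.py 4
```

```text
[5.11188889e-01 3.55547035e-04 4.62881288e-02] [-15.16768915   1.74834998  52.91631698] [ 0.13747281  4.8016703  -0.19133113] 5.4
```

View pics/c4.png

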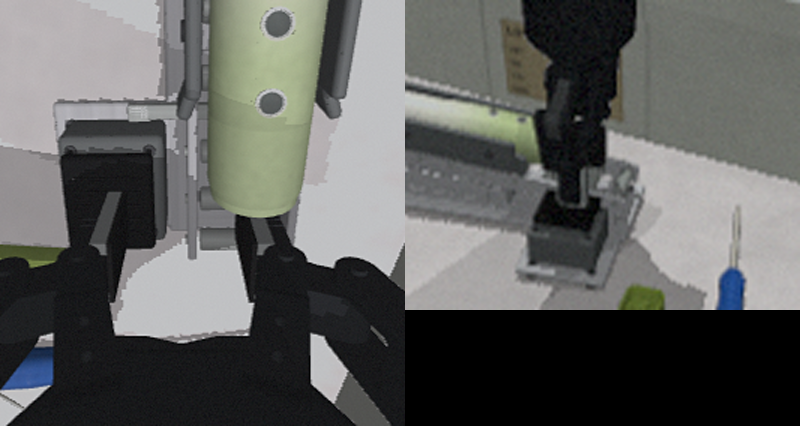

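```bash
python3 - <<'E'
from h import *
c=manip.get_calibration("wrist");p,R,s=pose();print(s["t"])
f=lambda u,v:(130+u/1.5,100+v/1.5)
for n,a,z in[("hole near",(271,102),.074),("nose top",(258,214),.068),("key RL",(62,156),.049),("key RR",(152,156),.049),("key FR",(155,248),.049)]:
    P=plane("wrist",f(*a),z,c);print(n,P.round(4),R.inv().apply(P-p).round(4))
E
python3 - <<'E'
import cv2,numpy as np
a=cv2.imread("pics/b4.png");b=cv2.resize(cv2.imread("pics/scene0.png")[120:230,200:340],None,fx=4.5,fy=4.5,interpolation=2)
cv2.imwrite("pics/cmp.png",np.hstack([b[:,:400],a[:,:400]]))
E
```

```text
5.5
hole near [0.5285 0.0551 0.074 ] [-0.0275  0.0266 -0.0511]
nose top [0.5354 0.0143 0.068 ] [-0.0217  0.0263 -0.0097]
key RL [0.4625 0.0156 0.049 ] [-0.0026 -0.0453 -0.0234]
key RR [0.4961 0.0214 0.049 ] [-0.0026 -0.0112 -0.0233]
key FR [ 0.5034 -0.0187  0.049 ] [-0.0028 -0.011   0.0174]
```

View pics/cmp.png

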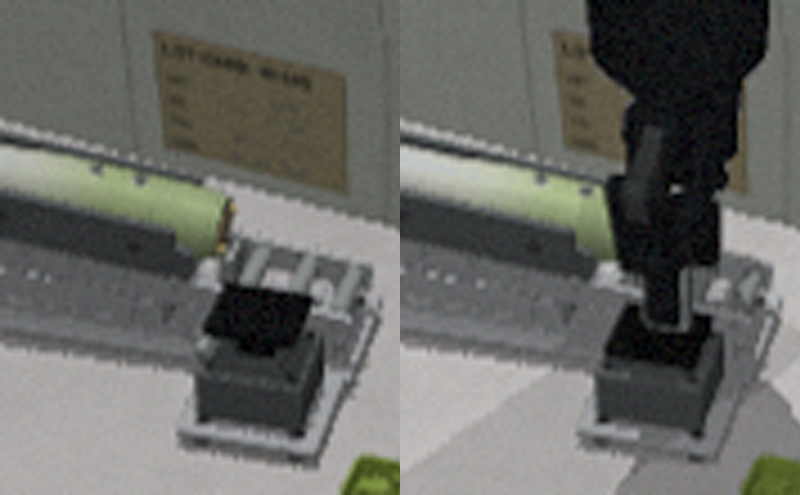

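The tube has been released: its hole moved 22 mm along the track and the nose now lies against the finger. The key sits flush with its housing. The press is harder than it needs to be, so I'll ease it off while keeping the key on its stop.

Call:
{"op": "arm_command", "data": {"steps": [-0.001,0,0,0,0,0,0.5,-0.002,0,0,0,0,0,0.5,-0.003,0,0,0,0,0,0.5,-0.004,0,0,0,0,0,0.5,-0.004,0,0,0,0,0,0.5,-0.004,0,0,0,0,0,0.5,-0.004,0,0,0,0,0,0.5,-0.004,0,0,0,0,0,0.5]}}

```text
t: 6.5
eef_pos: [0.511, 0.0003, 0.0467]
orientation: [0.541, 0.455, 0.542, -0.454]
force: [-9.0, 0.2, 28.1]
width: 0.501
```

```bash
python3 look.py 5
```

```text
[5.11018614e-01 3.41467737e-04 4.67270920e-02] [-9.04839385  0.16822653 28.08809243] [ 0.05442985  2.60377879 -0.12461013] 6.5
```

View pics/c5.png

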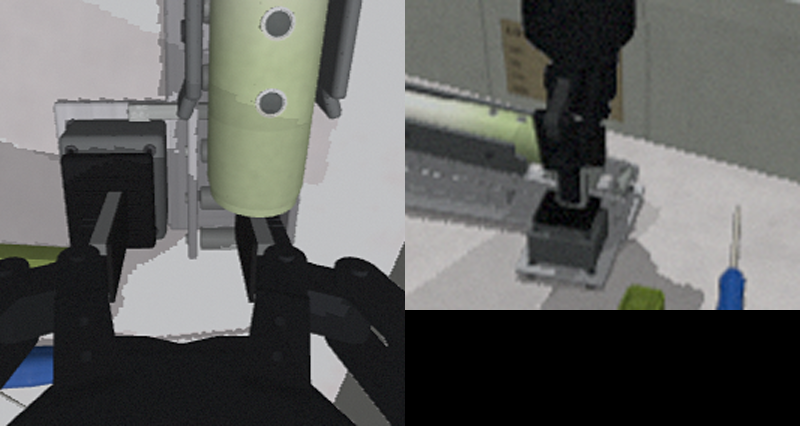

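```bash
python3 - <<'E'
from h import *
s=pose()[2];print(s["t"],s["force"],s["eef_pos"]);print(manip.finish_job())
E
```

```text
6.6 [-8.4416141   1.10867865 28.03729058] [5.11041867e-01 3.35538971e-04 4.67356993e-02]
the job is handed in; nothing more can be done
None
```

The key is pressed down with one finger, and the other finger stopped the tube on the outlet rollers. I handed the job in at 6.6 s in that pose; no verdict was reported.

**Tube:** It came out about 22 mm and its front end lies against the finger in the last pictures. By my measurements it is roughly 40 mm short of the outlet's edge. I judged it to be at rest by comparing pictures taken about a second apart.

**Key:** In the pictures it sits flush on its housing. It is held with about 28 N, well above the spring's 5 N.

**Bystanders:** The half shell and screwdriver looked undisturbed in the views I took. The bottle was outside the final pictures, but the arm did not go near it once over the dock.

**What disagreed:**
- **Fingertip height:** The wrist view put the fingertips about 9 mm behind the TCP, but contact showed about 3 mm. The tube was therefore already released on the first approach, sooner than I planned.
- **Pressing force:** My next press went onto the key's stop and read 53 N at the wrist, so I eased it back to 28 N.
- **Force of tube on finger:** The wrist force could not separate the tube's push from side friction at the key. Contact there is judged from the pictures only.

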